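Turn the seasoning row round into the second rack

ROBOT

A 6-joint arm with a two-finger parallel gripper is mounted at the origin on the work surface; the furniture and walls round the work are solid. World frame = base frame: x ahead of the robot, y to its left, z up, the work surface at z = 0. Lengths are in mm, angles in rad, forces in N, time in s.
With the tool pointing down it reaches from about 300 to 775 mm from the base axis. Payload 14.6 kg.
Tool frame: the origin (TCP) lies between the finger pads; the fingertips stand ahead of it and the grasp point (between the pads) lies 11 mm behind it (manip.finger_overhang is the z of the fingertips in the tool frame, in mm); z points along the fingers, y is the line along which they close (so a half turn about z gives the same grasp; the last joint's range is limited). The gripper opens to 94 mm and grips with 3 to 60 N. Pads are 16 mm wide; open, the fingers measure 119 mm over their backs; the gripper's body (75 mm by 177 mm) begins 78 mm behind the grasp point.
Start: joints at [-1.174, 0.3, 1.521, -0, 1.321, -0.067], TCP at [246.034, -491.891, 190.046] pointing down, gripper open.
Joint ranges: [-3.03, 3.03], [-0.79, 2.21], [0.23, 2.52], [-1.04, 4.18], [0, 3.07], [-2.55, 2.55]. Speed limits (rad/s): [2.22, 2.22, 2.57, 3.14, 3.14, 3.14].

INTERFACE

Orientations are given as [roll, pitch, yaw] about the fixed x, y, z axes, in that order (R = Rz(yaw) Ry(pitch) Rx(roll)).
In Python, from cell import manip gives the robot as it stands.
- The arm moves only by the tool jog_arm, never from a script. Its argument "series" is a list of rows, each a list of 7 numbers: the shift along the world's x, y, z as a fraction of full scale, then the turn, a rotation vector about the world's x, y, z as a fraction of full scale, then the closure, from 0 (fully open) to 1 (shut). In form: [[dx, dy, dz, wx, wy, wz, fingers], ...]. A call has 1 to 8 rows; each row is the pose to reach, as a shift and turn from the pose commanded when the call began; what a row does not reach only later rows make up. Full scale, the value 1, is 120 mm for a shift and 90 degrees for a turn. A row lasts 1/12 s, in which the tool goes at most 41.7 mm and 7.16 degrees, less where a joint would pass 70% of its speed; a pose out of reach is approached as far as the arm can. A call with a number of a shift or a turn outside -1 to 1 is refused whole. A call with a gripper value outside its range is refused whole. The fingers move at their own pace and stop on an object; "grip_force" is the grip in N (left out, the last holds). Time passes only in rows, so rows that repeat a pose let the fingers close. It gives the time, the measured TCP pose, the force, the opening and the grip force at its end, in the units of the state.
- manip.read_state(): the state, without advancing time (a new reading comes with each control period).
- manip.camera(name): name is "side" or "top" or "wrist"; returns a dict with "frame" (480x640x3 uint8, red, green, blue), "vfov" (degrees; the focal length in pixels is half the picture's height over the tangent of half this angle, whatever the lens; pixels are square), "cx", "cy" (the principal point, pixels), "R" (3x3) and "t" (3): a world point X has camera coordinates R X + t; the wrist camera has in their place "hand_eye" (4x4, takes a point from camera to tool coordinates, whose origin is the TCP and whose axes are the flange's). Camera axes: x right, y down, z forward; pixel columns grow to the right and rows downward; lengths in mm; the calibration is good to about 2 mm. A picture is of the moment at which its call begins: read the wrist's pose just before it. There is no depth.
- manip.sign_off(): hands the job in; it is judged then, once.
The state is a dict: "clock": time; "joints": joint angles; "qd": joint speeds; "effort": joint torques, N m; "eef_pos": TCP position; "eef_rot": TCP orientation; "wrist_force": force on the tool from outside, world axes, zero at the start; "moment": the same for the moment, N m; "finger_gap": finger opening in mm; "finger_force": force on a finger pad.
Only numpy, scipy, OpenCV 4.12 (cv2) and the standard library are available. Lean on these libraries where they do the work, as an engineer would, in place of code of your own. Each camera call takes 0.05 s, during which the arm holds its last target. There are 200 camera calls.

TASK

Move the three seasonings (pepper mill, salt shaker and spice jar) from the rack they stand in to the empty rack beside it, in reverse order: seen from the robot, the one that stood leftmost must end rightmost, the middle one in the middle and the rightmost one leftmost. Set each upright and flat on the floor of its own compartment without tipping or dropping it, let go of it, and leave the other things on the table where they are.

Things in the scene. Friction and masses are not known exactly. Their poses are not given: they have to be found in the camera images.
- pepper_mill: turned wooden pepper mill, loose, 0.13 to 0.24 kg, 170 mm tall, 58 mm wide at the foot; a body with a waist up to 122 mm, above it a ball-shaped head about 49 mm across from 123 to 159 mm that is fixed to the body, then a small metal knob 12 mm wide; grip the neck or the head. Origin: centre of the underside, z up along its axis
- salt_shaker: glass shaker with a domed metal cap with holes, loose, 0.07 to 0.13 kg, 90 mm tall; glass body at most 44 mm across up to 74 mm, cap about 34 mm across above; grip the body at about mid height. Origin: centre of the underside, z up
- spice_jar: glass jar with a flat black screw lid, loose, 0.23 to 0.43 kg, 94 mm tall, 62 mm across the body, 65 mm across the lid (83 to 94 mm up). Origin: centre of the underside, z up
- mat_mill: thin black rubber mat, 78 x 78 x 3 mm, fixed in the compartment of the full rack in which the pepper mill stands at the start; it never moves, so it marks that place. Partly covered by the pepper mill. Origin: centre of its underside (on the rack floor), z up
- mat_shaker: thin black rubber mat, 78 x 78 x 3 mm, fixed in the compartment of the full rack in which the salt shaker stands at the start; it never moves, so it marks that place. Partly covered by the salt shaker. Origin: centre of its underside (on the rack floor), z up
- mat_jar: thin black rubber mat, 78 x 78 x 3 mm, fixed in the compartment of the full rack in which the spice jar stands at the start; it never moves, so it marks that place. Partly covered by the spice jar. Origin: centre of its underside (on the rack floor), z up
- rack_full: rack that at the start holds the three seasonings, one per compartment, each on a black mat. Steel with darker rims, fixed; 90 mm deep (x), 262 long (y), three 82 x 82 mm compartments at y = +86, 0, -86 mm. Floor 5 mm, rims and dividers (4 thick) 11 mm, end bails 25 mm above the table. Origin: centre of underside; z up, y to the robot's left, x away from it, turned up to 0.18 rad.
- rack_empty: rack that is empty at the start, bare floors; left or right of the full one. Steel with darker rims, fixed; 90 mm deep (x), 262 long (y), three 82 x 82 mm compartments at y = +86, 0, -86 mm. Floor 5 mm, rims and dividers (4 thick) 11 mm, end bails 25 mm above the table. Origin: centre of underside; z up, y to the robot's left, x away from it, turned up to 0.18 rad.
- ramekin: empty white fluted ramekin, loose, 69 mm across, 42 mm tall, close in front of the full rack (its centre 88 to 95 mm before the rack's); a bystander to leave alone. Origin: centre of the underside
- tape_roll: roll of masking tape lying flat, loose, 110 mm across, 24 mm tall, close in front of the empty rack (its centre about 110 to 120 mm before the rack's); a bystander to leave alone. Origin: centre of the underside

How it is judged (in metres and radians):
At the end, for the whole second after the job is handed in: Each seasoning stands in the once empty rack, in the compartment mirroring its first one (left to right, middle to middle, right to left): centre within 20 mm of the compartment's along both rack axes, underside within 2 mm of its floor, upright within 0.06 rad, at rest (((y of mat_mill in the frame of rack_full between 0.056 and 0.116 m and y of pepper_mill in the frame of rack_empty between -0.106 and -0.066 m) or (y of mat_mill in the frame of rack_full between -0.03 and 0.03 m and y of pepper_mill in the frame of rack_empty between -0.02 and 0.02 m) or (y of mat_mill in the frame of rack_full between -0.116 and -0.056 m and y of pepper_mill in the frame of rack_empty between 0.066 and 0.106 m)) and x of pepper_mill in the frame of rack_empty between -0.02 and 0.02 m and z of pepper_mill in the frame of rack_empty between 0.003 and 0.007 m and angle between each of pepper_mill, salt_shaker, spice_jar's own z axis and vertical below 0.06 rad and linear speed of each of pepper_mill, salt_shaker, spice_jar below 0.02 m/s and angular speed of each of pepper_mill, salt_shaker, spice_jar below 0.2 rad/s and ((y of mat_shaker in the frame of rack_full between 0.056 and 0.116 m and y of salt_shaker in the frame of rack_empty between -0.106 and -0.066 m) or (y of mat_shaker in the frame of rack_full between -0.03 and 0.03 m and y of salt_shaker in the frame of rack_empty between -0.02 and 0.02 m) or (y of mat_shaker in the frame of rack_full between -0.116 and -0.056 m and y of salt_shaker in the frame of rack_empty between 0.066 and 0.106 m)) and x of salt_shaker in the frame of rack_empty between -0.02 and 0.02 m and z of salt_shaker in the frame of rack_empty between 0.003 and 0.007 m and ((y of mat_jar in the frame of rack_full between 0.056 and 0.116 m and y of spice_jar in the frame of rack_empty between -0.106 and -0.066 m) or (y of mat_jar in the frame of rack_full between -0.03 and 0.03 m and y of spice_jar in the frame of rack_empty between -0.02 and 0.02 m) or (y of mat_jar in the frame of rack_full between -0.116 and -0.056 m and y of spice_jar in the frame of rack_empty between 0.066 and 0.106 m)) and x of spice_jar in the frame of rack_empty between -0.02 and 0.02 m and z of spice_jar in the frame of rack_empty between 0.003 and 0.007 m); the robot touches nothing.
It fails at once if the ramekin or the tape roll is pushed more than 3 cm from where it was (distance of any of ramekin, tape_roll from where it was at the start of the episode above 0.03 m).
It fails at once if a seasoning is tipped by more than 35 degrees (angle between any of pepper_mill, salt_shaker, spice_jar's own z axis and vertical above 0.61 rad).
It fails at once if a seasoning is let fall: nothing of the fingers touches it while its foot is more than 35 mm above the table ((height (world z) of pepper_mill above 0.035 m and contact force between pepper_mill and the fingers below 0.001 N) or (height (world z) of salt_shaker above 0.035 m and contact force between salt_shaker and the fingers below 0.001 N) or (height (world z) of spice_jar above 0.035 m and contact force between spice_jar and the fingers below 0.001 N)).
It also fails if it takes over 96 s, if anything falls off the work surface, if the arm or the gripper's body presses on something with over 40 N, if the wrist force passes 120 N, or if a joint passes its speed limit or range.

## Working session

There is one attempt and no reset: what is moved stays moved. The work goes in short steps, Python scripts to look and compute and a tool call to move; the robot and the scene stay as the last step left them, time stands still between calls to the robot, and variables do not carry over. Pictures are saved under pics/ and viewed, at most 14 in all, crops included, and the job is handed in when it is done.

Besides the shell and the picture viewer there is one more tool, called after "Request:" as name(argument=value, ...), one argument or row to a line, values as JSON. jog_arm: Moves the arm, as the interface text tells. Its arguments: {"type":"object","properties":{"series":{"type":"array"},"grip_force":{"type":"number"}},"required":["series"]}

```bash
mkdir -p pics; ls; python3 - <<'E'
from cell import manip
import cv2,numpy as np
print(manip.read_state(), manip.finger_overhang)
for n in("top","side"):
    c=manip.camera(n); cv2.imwrite(f"pics/{n}0.png",c["frame"][:,:,::-1]); np.savez(f"{n}0.npz",**c)
    print(n,{k:v for k,v in c.items() if k!="frame"})
E
```

```text
pics
{'clock': 0.0, 'joints': array([-1.17362873e+00,  3.00472356e-01,  1.52158894e+00,  3.24391567e-05,
        1.32069170e+00, -6.65344743e-02]), 'qd': array([ 0.00091271,  0.00019677,  0.00077788, -0.00019779, -0.00019319,
        0.00082854]), 'effort': array([-1.93436535e-03, -5.31810093e+01, -3.52743566e+01,  7.06798607e-02,
        2.42807984e-02, -8.39719291e-05]), 'eef_pos': array([ 245.92281475, -491.64256506,  189.48232521]), 'eef_rot': array([-3.14043697e+00, -1.08496726e-04,  4.63693965e-01]), 'wrist_force': array([-0.5831581 , -0.28103663, -0.10176951]), 'moment': array([ 0.03795378, -0.03662915,  0.03402623]), 'finger_force': 0.0, 'finger_gap': 94.25181436843297} 8.0
top {'vfov': 50.745367508363465, 'cx': 317.93584305423013, 'cy': 243.8214554348914, 'R': array([[ 0.01340878, -0.99921152,  0.0373703 ],
       [-0.99530577, -0.01692018, -0.09528976],
       [ 0.09584694, -0.03591716, -0.99474787]]), 't': array([-191.35686973,  444.58930351,  863.39749714])}
side {'vfov': 57.35807007341117, 'cx': 323.8331913774645, 'cy': 235.09076127302464, 'R': array([[ 0.94771234, -0.3190712 , -0.00590657],
       [-0.13951929, -0.39761527, -0.90688283],
       [ 0.28701165,  0.86028813, -0.42134148]]), 't': array([-451.25479847,   46.00082231,  886.79679994])}
```

View pics/top0.png

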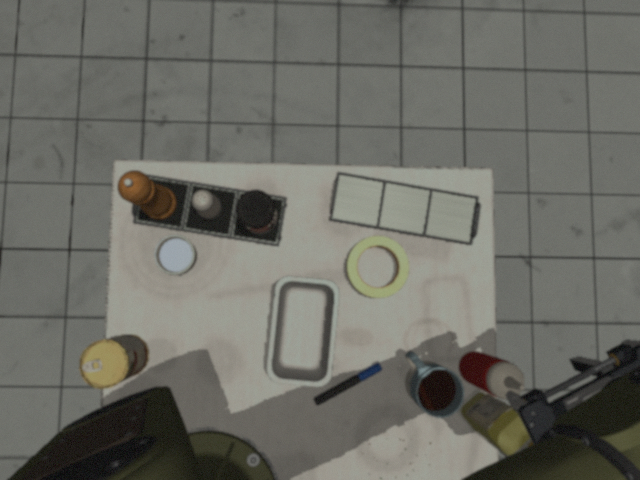

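View pics/side0.png

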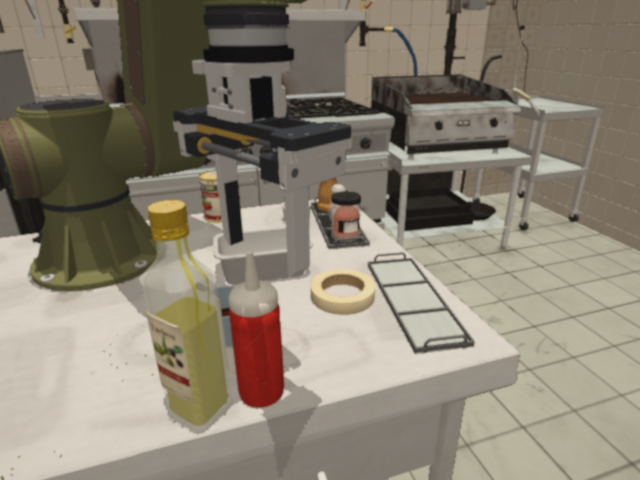

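The top view shows the full rack on the left (mill 138,187; shaker 206,204; jar lid 257,209) and the empty rack on the right (corners about 337,173 / 478,196 / 472,243 / 331,221). The ramekin is at 176,255 and the tape at 377,267. Next I measure these.

```bash
cat > h.py <<'E'
import numpy as np,cv2
def ray(c,px,z):
    f=240/np.tan(np.radians(float(c["vfov"])/2)); R=c["R"];t=c["t"]
    d=R.T@np.array([(px[0]-float(c["cx"]))/f,(px[1]-float(c["cy"]))/f,1]); o=-R.T@t
    return o+d*(z-o[2])/d[2]
def proj(c,X):
    f=240/np.tan(np.radians(float(c["vfov"])/2)); p=c["R"]@np.array(X,float)+c["t"]
    return np.array([c["cx"]+f*p[0]/p[2],c["cy"]+f*p[1]/p[2]])
E
python3 - <<'E'
from h import *
c=np.load("top0.npz"); im=c["frame"]; g=cv2.cvtColor(im,cv2.COLOR_RGB2GRAY); hsv=cv2.cvtColor(im,cv2.COLOR_RGB2HSV)
# empty rack panels
roi=(slice(165,255),slice(322,488))
m=np.zeros_like(g); m[roi]=(g[roi]>130)*255
n,l,s,ce=cv2.connectedComponentsWithStats(m,connectivity=4)
pc=[]
for i in range(1,n):
    if 500<s[i,4]<5000:
        r=cv2.minAreaRect(np.argwhere(l==i)[:,::-1].astype(np.float32)); p=ray(c,r[0],5);pc.append(p);print("panel",s[i,4],r,p[:2].round(1))
d=np.zeros_like(g); d[roi]=(g[roi]<110)*255
n,l,s,ce=cv2.connectedComponentsWithStats(d); i=1+np.argmax(s[1:,4]); r=cv2.minAreaRect(np.argwhere(l==i)[:,::-1].astype(np.float32))
B=[ray(c,q,11)[:2] for q in cv2.boxPoints(r)]; print("empty rim",np.round(B,1),np.mean(B,0).round(1))
d=np.zeros_like(g); roi=(slice(170,250),slice(126,295)); d[roi]=((g[roi]<90)&(hsv[:,:,1][roi]<90))*255
n,l,s,ce=cv2.connectedComponentsWithStats(d); i=1+np.argmax(s[1:,4]); r=cv2.minAreaRect(np.argwhere(l==i)[:,::-1].astype(np.float32))
B=np.array([ray(c,q,11)[:2] for q in cv2.boxPoints(r)]); print("full rim",B.round(1),B.mean(0).round(1))
crop=np.hstack([cv2.resize(im[160:255,105:300],None,fx=4,fy=4,interpolation=cv2.INTER_CUBIC)])
cv2.imwrite("pics/full.png",crop[:,:,::-1])
cv2.imwrite("pics/empty.png",cv2.resize(im[160:305,320:490],None,fx=4,fy=4,interpolation=cv2.INTER_CUBIC)[:,:,::-1])
for nm,p,z in(("mill head",(136,186),141),("shaker",(205,203),85),("jar",(257,209),94),("ramekin",(177,255),42),("tape",(377,267),24)): print(nm,ray(c,p,z).round(1))
E
```

```text
panel 1858 ((357.587158203125, 199.8943328857422), (43.802005767822266, 42.95246887207031), 9.7824068069458) [ 530.7 -256.2]
panel 1830 ((404.0810852050781, 208.01351928710938), (43.236934661865234, 42.743736267089844), 9.462321281433105) [ 517.4 -341.2]
panel 1769 ((450.47296142578125, 216.16217041015625), (42.41494369506836, 42.57933807373047), 9.462321281433105) [ 504.1 -426.2]
empty rim [[ 491.7 -199.9]
 [ 581.6 -214.5]
 [ 539.6 -484. ]
 [ 449.5 -466.6]] [ 515.6 -341.3]
full rim [[ 482.8  158.5]
 [ 575.   149. ]
 [ 537.1 -128. ]
 [ 444.7 -115.6]] [509.9  16. ]
mill head [519.9  97.6 141. ]
shaker [505.5   3.2  85. ]
jar [495.8 -82.5  94. ]
ramekin [422.6  55.5  42. ]
tape [ 408.4 -289.    24. ]
```

View pics/full.png

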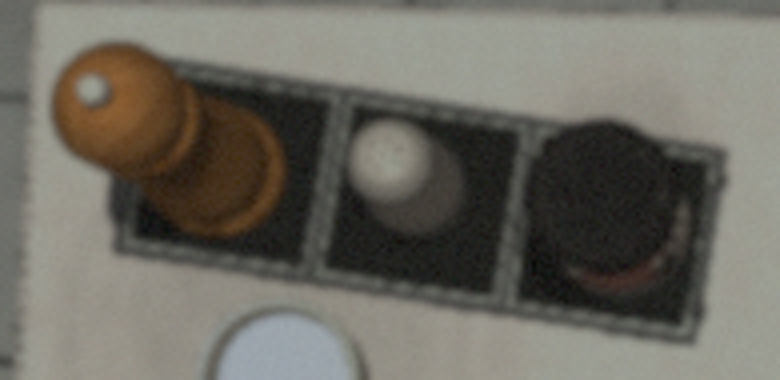

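View pics/empty.png

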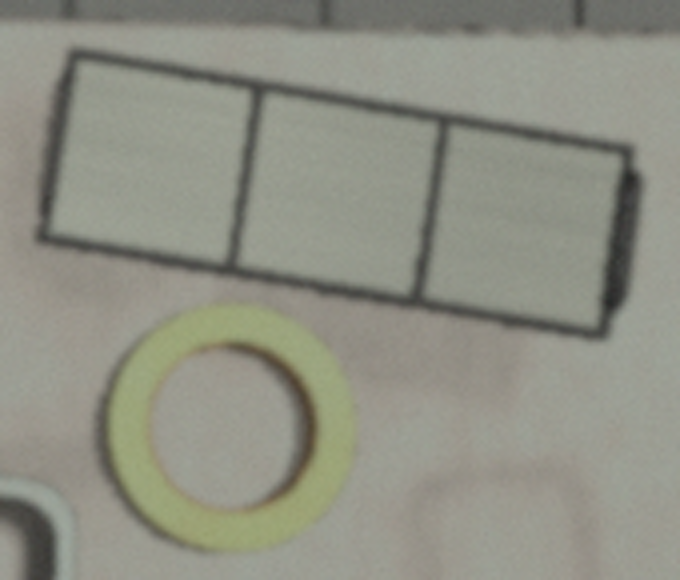

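The full rack crop shows the knob at (128.3,182.5), the head centre near (135,186.8), the shaker cap near (202.5,200) and the lid near (255.8,207.5). The empty rack's panels come out exactly 86 mm apart.

```bash
python3 - <<'E'
from h import *
c=np.load("top0.npz"); im=c["frame"]; s=np.load("side0.npz")
F=lambda u,v:(105+u/4,160+v/4)
C=np.array([ray(c,F(*q),11)[:2] for q in((130,55),(722,150),(690,340),(118,250))])
print("full corners",C.round(1),C.mean(0).round(1),np.linalg.norm(C[1]-C[0]),np.linalg.norm(C[2]-C[1]),np.linalg.norm(C[3]-C[2]))
v=C[0]-C[1]; print("yaw",np.arctan2(-v[0],v[1])); v=C[3]-C[2]; print(np.arctan2(-v[0],v[1]))
hsv=cv2.cvtColor(im,cv2.COLOR_RGB2HSV)
# dividers (between compartments, z=11)
for q in((340,90),(315,275),(530,125),(505,305)): print("div",ray(c,F(*q),11)[:2].round(1))
for nm,q,z in(("knob",(93,90),169),("head",(120,107),141),("millfoot",(222,172),20),("cap",(390,160),85),("lid",(603,190),94),):
    for dz in((0,8)): 
        p=ray(c,F(*q),z+dz); print(nm,p.round(1))
    print("  side px",proj(s,p).round(1))
g=s["frame"][155:260,290:390]; cv2.imwrite("pics/sidefull.png",cv2.resize(g,None,fx=5,fy=5,interpolation=cv2.INTER_CUBIC)[:,:,::-1])
E
```

```text
full corners [[ 568.8  138.4]
 [ 531.3 -125.7]
 [ 445.5 -113.2]
 [ 481.1  139.5]] [506.6   9.7] 266.77582838114665 86.71934752029843 255.22019685703344
yaw -0.14103209937822841
-0.14007328936935523
div [554.9  45.1]
div [471.5  52.9]
div [540.8 -39.8]
div [459.7 -31. ]
knob [519.1  99.9 169. ]
knob [517.4  97.2 177. ]
  side px [326.8 140.4]
head [518.7  99.  141. ]
head [517.   96.4 149. ]
  side px [326.8 152.1]
millfoot [515.3  93.1  20. ]
millfoot [513.9  90.9  28. ]
  side px [326.5 200.3]
cap [510.4   7.4  85. ]
cap [509.    5.9  93. ]
  side px [336.4 186. ]
lid [498.2 -80.4  94. ]
lid [496.9 -81.1 102. ]
  side px [345.3 195.1]
```

View pics/sidefull.png

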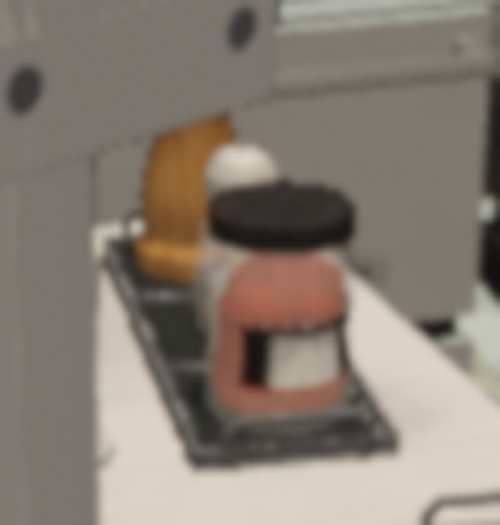

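Request:
jog_arm(
  series=[
    [0, 0, 0.2, 0, 0, 0.05, 0],
    [0.1, 0.1, 0.4, 0, 0, 0.125, 0],
    [0.25, 0.25, 0.5, 0, 0, 0.2, 0],
    [0.4, 0.4, 0.5, 0, 0, 0.275, 0],
    [0.5, 0.5, 0.5, 0, 0, 0.35, 0],
    [0.5, 0.5, 0.5, 0, 0, 0.425, 0],
    [0.5, 0.5, 0.5, 0, 0, 0.5, 0],
    [0.5, 0.5, 0.5, 0, 0, 0.57, 0],
  ],
)

```text
clock: 0.77
eef_pos: [306.3, -431.5, 249.8]
eef_rot: [-3.141, -0.0, 1.366]
wrist_force: [-0.2, -0.3, -0.1]
finger_gap: 93.9
finger_force: 0.0
```

Request:
jog_arm(
  series=[
    [0.2, 0.25, 0, 0, 0, 0.044, 0],
    [0.4, 0.5, 0, 0, 0, 0.044, 0],
    [0.6, 0.75, 0, 0, 0, 0.044, 0],
    [0.8, 1, 0, 0, 0, 0.044, 0],
    [0.8, 1, 0, 0, 0, 0.044, 0],
  ],
)

```text
clock: 1.18
eef_pos: [404.9, -307.7, 250.0]
eef_rot: [3.141, -0.001, 1.433]
wrist_force: [0.3, -0.2, -0.4]
finger_gap: 94.2
finger_force: 0.0
```

Request:
jog_arm(
  series=[
    [0.2, 0.25, 0, 0, 0, 0, 0],
    [0.4, 0.5, 0, 0, 0, 0, 0],
    [0.6, 0.75, 0, 0, 0, 0, 0],
    [0.8, 1, 0, 0, 0, 0, 0],
    [0.8, 1, 0, 0, 0, 0, 0],
  ],
)

```text
clock: 1.6
eef_pos: [500.6, -187.6, 249.5]
eef_rot: [-3.141, -0.001, 1.433]
wrist_force: [0.5, 0.2, -0.4]
finger_gap: 93.8
finger_force: 0.0
```

Request:
jog_arm(
  series=[
    [0, 0.25, 0, 0, 0, 0, 0],
    [0, 0.5, 0, 0, 0, 0, 0],
    [0, 0.75, 0, 0, 0, 0, 0],
    [0, 0.925, 0, 0, 0, 0, 0],
    [0, 0.925, 0, 0, 0, 0, 0],
    [0, 0.925, 0, 0, 0, 0, 0],
  ],
)

```text
clock: 2.1
eef_pos: [497.9, -80.7, 250.0]
eef_rot: [-3.141, 0.0, 1.43]
wrist_force: [0.6, -0.8, 0.4]
finger_gap: 94.0
finger_force: 0.0
```

```bash
cat >> h.py <<'E'
from scipy.spatial.transform import Rotation
def wrist(name):
    from cell import manip
    s=manip.read_state(); c=manip.camera("wrist"); H=np.array(c["hand_eye"])
    T=np.eye(4); T[:3,:3]=Rotation.from_euler("xyz",s["eef_rot"]).as_matrix(); T[:3,3]=s["eef_pos"]
    W=np.linalg.inv(T@H); d=dict(frame=c["frame"],vfov=c["vfov"],cx=c["cx"],cy=c["cy"],R=W[:3,:3],t=W[:3,3])
    np.savez(name+".npz",**d); cv2.imwrite(f"pics/{name}.png",c["frame"][:,:,::-1]); print(s["clock"],s["eef_pos"].round(1),s["eef_rot"].round(4),"cam at",(T@H)[:3,3].round(0)); return d
E
python3 -c "
from h import *
c=wrist('w1')
for X in((497,-81,102),(509,6,98),(517,96,149),(506.6,9.7,11)): print(X,proj(c,X).round(0))"
```

```text
2.1 [497.9 -80.7 250. ] [-3.1415e+00  1.0000e-04  1.4298e+00] cam at [507. -14. 445.]
(497, -81, 102) [315. 218.]
(509, 6, 98) [315. 124.]
(517, 96, 149) [308.  -8.]
(506.6, 9.7, 11) [312. 126.]
```

View pics/w1.png

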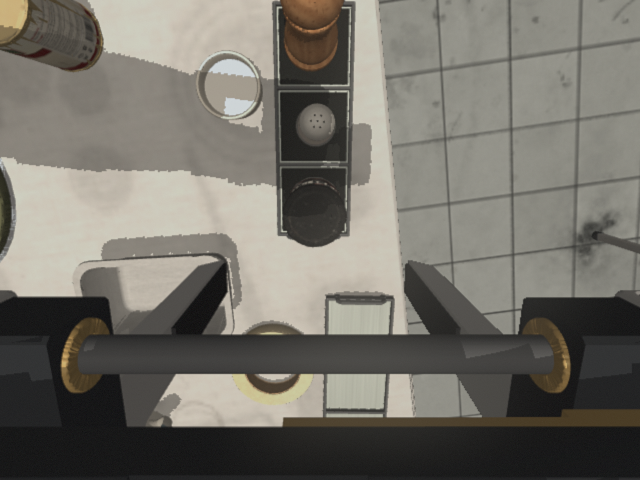

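The wrist view shows the shaker dome at (316,123), the lid circle spanning about 286–346 with its centre near (316,213), and dividers at rows about 90 and 164. This agrees with the predictions.

```bash
python3 -c "
from h import *
c=np.load('w1.npz')
for n,p,z in(('lid',(316,213),102),('dome',(316,123),98),('BR',(351,236),11),('BL',(277,235),11),('TL',(273,2),11),('d1L',(277,90),11),('d1R',(352,89),11),('d2L',(278,164),11),('d2R',(351,164),11),('ram',(229,84),42),('ER tl',(325,295),11),('ER tr',(394,294),11)): print(n,ray(c,p,z).round(1))
g=c['frame'][170:255,270:360];cv2.imwrite('pics/w1c.png',cv2.resize(g,None,fx=6,fy=6,interpolation=cv2.INTER_CUBIC)[:,:,::-1])
"
```

```text
lid [498.6 -76.3 102. ]
dome [510.4   7.   98. ]
BR [ 535.7 -127.7   11. ]
BL [ 444.4 -113.5   11. ]
TL [482.8 142.8  11. ]
d1L [472.4  54.2  11. ]
d1R [557.   43.3  11. ]
d2L [459.9 -27.7  11. ]
d2R [546.1 -39.9  11. ]
ram [425.7  62.2  42. ]
ER tl [ 492.9 -201.6   11. ]
ER tr [ 581.9 -212.7   11. ]
```

View pics/w1c.png

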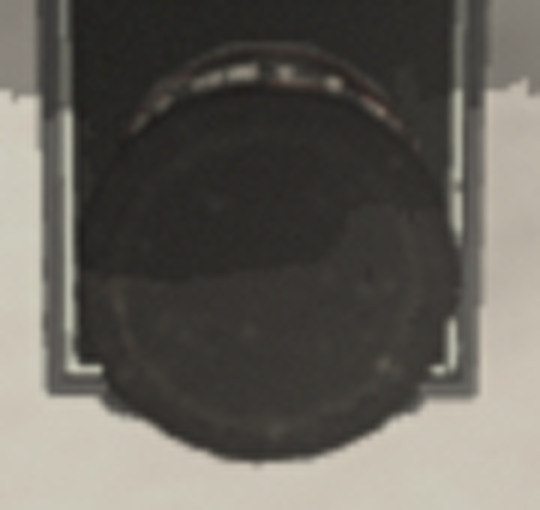

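Request:
jog_arm(
  series=[
    [0, 0.015, -0.2, 0, 0, 0, 0],
    [-0.01, 0.015, -0.4, 0, 0, 0, 0],
    [-0.01, 0.015, -0.6, 0, 0, 0, 0],
    [-0.01, 0.015, -0.8, 0, 0, 0, 0],
    [-0.01, 0.015, -1, 0, 0, 0, 0],
    [-0.01, 0.015, -1, 0, 0, 0, 0],
  ],
)

```text
clock: 2.65
eef_pos: [494.7, -80.0, 125.9]
eef_rot: [-3.135, -0.0, 1.427]
wrist_force: [-0.5, 0.4, -0.5]
finger_gap: 94.1
finger_force: 0.0
```

Request:
jog_arm(
  series=[
    [0, 0, -0.15, 0, 0, 0, 0],
    [0, 0, -0.3, 0, 0, 0, 0],
    [0, 0, -0.45, 0, 0, 0, 0],
    [0, 0, -0.6, 0, 0, 0, 0],
    [0, 0, -0.715, 0, 0, 0, 0],
    [0, 0, -0.715, 0, 0, 0, 0],
  ],
)

```text
clock: 3.15
eef_pos: [496.0, -79.8, 43.0]
eef_rot: [-3.139, -0.0, 1.427]
wrist_force: [0.5, 0.3, -0.9]
finger_gap: 94.0
finger_force: 0.0
```

Request:
jog_arm(
  series=[
    [0, 0, 0, 0, 0, 0, 0.2],
    [0, 0, 0, 0, 0, 0, 0.25],
    [0, 0, 0, 0, 0, 0, 0.3],
    [0, 0, 0, 0, 0, 0, 0.35],
    [0, 0, 0, 0, 0, 0, 0.4],
    [0, 0, 0, 0, 0, 0, 0.45],
    [0, 0, 0, 0, 0, 0, 0.5],
    [0, 0, 0, 0, 0, 0, 0.5],
  ],
  grip_force=25,
)

```text
clock: 3.82
eef_pos: [497.1, -79.2, 44.9]
eef_rot: [3.141, 0.0, 1.428]
wrist_force: [-1.7, 0.5, 7.0]
finger_gap: 62.6
finger_force: 25.0
```

Request:
jog_arm(
  series=[
    [0, 0, 0.03, 0, 0, 0, 0.5],
    [0, 0, 0.1, 0, 0, 0, 0.5],
    [0, 0, 0.2, 0, 0, 0, 0.5],
    [0, 0, 0.3, 0, 0, 0, 0.5],
    [0, 0, 0.4, 0, 0, 0, 0.5],
    [0, 0, 0.48, 0, 0, 0, 0.5],
    [0, 0, 0.5, 0, 0, 0, 0.5],
    [0, 0, 0.5, 0, 0, 0, 0.5],
  ],
)

```text
clock: 4.48
eef_pos: [497.1, -79.1, 104.9]
eef_rot: [3.141, 0.0, 1.428]
wrist_force: [-0.1, -0.7, -2.5]
finger_gap: 62.5
finger_force: 25.0
```

Request:
jog_arm(
  series=[
    [0.01, -0.05, 0, 0, 0, 0, 0.5],
    [0.03, -0.15, 0, 0, 0, 0, 0.5],
    [0.06, -0.28, 0, 0, 0, 0, 0.5],
    [0.09, -0.42, 0, 0, 0, 0, 0.5],
    [0.12, -0.56, 0, 0, 0, 0, 0.5],
    [0.15, -0.7, 0, 0, 0, 0, 0.5],
    [0.18, -0.82, 0, 0, 0, 0, 0.5],
    [0.2, -0.9, 0, 0, 0, 0, 0.5],
  ],
)

```text
clock: 5.15
eef_pos: [520.8, -189.1, 103.6]
eef_rot: [-3.141, -0.0, 1.427]
wrist_force: [0.1, 0.0, -2.5]
finger_gap: 63.2
finger_force: 25.0
```

Request:
jog_arm(
  series=[
    [0.01, -0.1, 0, 0, 0, 0, 0.5],
    [0.03, -0.22, 0, 0, 0, 0, 0.5],
    [0.05, -0.34, 0, 0, 0, -0.008, 0.5],
    [0.07, -0.45, 0, 0, 0, -0.008, 0.5],
    [0.08, -0.53, 0, 0, 0, -0.008, 0.5],
    [0.08, -0.57, 0, 0, 0, -0.008, 0.5],
    [0.08, -0.575, 0, 0, 0, -0.008, 0.5],
    [0.08, -0.575, 0, 0, 0, -0.008, 0.5],
  ],
)

```text
clock: 5.82
eef_pos: [530.3, -256.0, 104.1]
eef_rot: [-3.141, -0.0, 1.416]
wrist_force: [0.3, 0.0, -2.9]
finger_gap: 62.8
finger_force: 25.0
```

```bash
python3 - <<'E'
from h import *
from cell import manip
c=manip.camera("top"); np.savez("top1.npz",**c)
im=np.hstack([c["frame"][150:310,310:500],c["frame"][150:310,110:300]])
cv2.imwrite("pics/top1.png",cv2.resize(im,None,fx=2,fy=2,interpolation=cv2.INTER_CUBIC)[:,:,::-1])
E
```

```text
(no output)
```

View pics/top1.png

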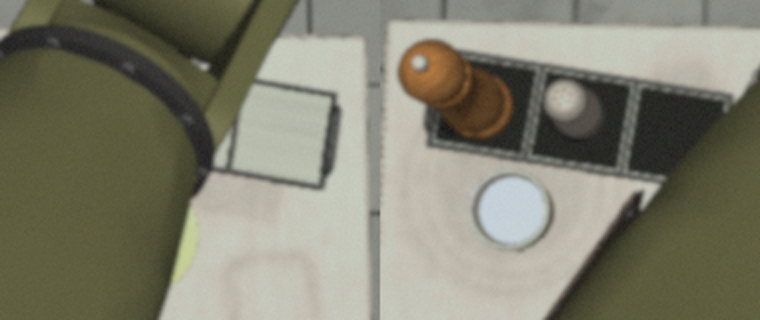

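The arm covers the empty rack, but the jar has left its mat and the mill and shaker still stand undisturbed. Now I lower the jar.

Request:
jog_arm(
  series=[
    [0, 0, -0.05, 0, 0, 0, 0.5],
    [0, 0, -0.15, 0, 0, 0, 0.5],
    [0, 0, -0.25, 0, 0, 0, 0.5],
    [0, 0, -0.35, 0, 0, 0, 0.5],
    [0, 0, -0.42, 0, 0, 0, 0.5],
    [0, 0, -0.47, 0, 0, 0, 0.5],
    [0, 0, -0.49, 0, 0, 0, 0.5],
    [0, 0, -0.49, 0, 0, 0, 0.5],
  ],
)

```text
clock: 6.53
eef_pos: [530.3, -256.0, 44.8]
eef_rot: [-3.141, -0.0, 1.416]
wrist_force: [0.0, -0.8, -4.3]
finger_gap: 62.9
finger_force: 25.0
```

Request:
jog_arm(
  series=[
    [0, 0, -0.01, 0, 0, 0, 0.5],
    [0, 0, -0.02, 0, 0, 0, 0.5],
    [0, 0, -0.03, 0, 0, 0, 0.5],
    [0, 0, -0.03, 0, 0, 0, 0.5],
    [0, 0, -0.03, 0, 0, 0, 0.5],
  ],
)

```text
clock: 6.95
eef_pos: [530.5, -256.1, 42.0]
eef_rot: [3.141, 0.0, 1.416]
wrist_force: [1.4, 0.0, -3.7]
finger_gap: 62.5
finger_force: 25.0
```

Not in contact yet; go down in small steps.

Request:
jog_arm(
  series=[
    [0, 0, -0.005, 0, 0, 0, 0.5],
    [0, 0, -0.01, 0, 0, 0, 0.5],
    [0, 0, -0.01, 0, 0, 0, 0.5],
    [0, 0, -0.01, 0, 0, 0, 0.5],
  ],
)

```text
clock: 7.28
eef_pos: [530.6, -256.3, 41.9]
eef_rot: [3.141, 0.001, 1.416]
wrist_force: [-5.2, 1.3, 9.0]
finger_gap: 62.6
finger_force: 25.0
```

Contact. I let go in small steps, then rise.

Request:
jog_arm(
  series=[
    [0, 0, 0.003, 0, 0, 0, 0.31],
    [0, 0, 0.003, 0, 0, 0, 0.28],
    [0, 0, 0.003, 0, 0, 0, 0.24],
    [0, 0, 0.003, 0, 0, 0, 0.18],
    [0, 0, 0.003, 0, 0, 0, 0.1],
    [0, 0, 0.003, 0, 0, 0, 0.0],
    [0, 0, 0.003, 0, 0, 0, 0.0],
    [0, 0, 0.003, 0, 0, 0, 0.0],
  ],
)

```text
clock: 7.95
eef_pos: [530.4, -256.1, 41.0]
eef_rot: [-3.142, -0.0, 1.416]
wrist_force: [0.3, 0.9, 0.1]
finger_gap: 93.9
finger_force: 0.0
```

Request:
jog_arm(
  series=[
    [0, 0, 0.1, 0, 0, 0, 0],
    [0, 0, 0.25, 0, 0, 0, 0],
    [0, 0, 0.4, 0, 0, 0, 0],
    [0, 0, 0.6, 0, 0, 0, 0],
    [0, 0, 0.8, 0, 0, 0, 0],
    [0, 0, 1, 0, 0, 0, 0],
    [0, 0, 1, 0, 0, 0, 0],
  ],
)

```text
clock: 8.53
eef_pos: [532.0, -256.9, 167.0]
eef_rot: [3.134, 0.003, 1.416]
wrist_force: [-0.6, -0.3, 0.1]
finger_gap: 94.1
finger_force: 0.0
```

Request:
jog_arm(
  series=[
    [0, 0.2, 0, 0, 0, 0, 0.2],
    [0, 0.5, 0, 0, 0, 0, 0.34],
    [0, 0.8, 0, 0, 0, 0, 0.34],
    [0, 1, 0, 0, 0, 0, 0.34],
  ],
)

```text
clock: 8.87
eef_pos: [530.1, -133.7, 161.4]
eef_rot: [3.141, -0.0, 1.416]
wrist_force: [2.0, 0.4, -0.7]
finger_gap: 70.8
finger_force: 0.0
```

Request:
jog_arm(
  series=[
    [-0.05, 0.3, 0, 0, 0, 0.008, 0.34],
    [-0.1, 0.6, 0, 0, 0, 0.008, 0.34],
    [-0.172, 0.85, 0, 0, 0, 0.008, 0.34],
    [-0.172, 1, 0, 0, 0, 0.008, 0.34],
  ],
)

```text
clock: 9.2
eef_pos: [508.6, -13.5, 161.5]
eef_rot: [3.142, -0.0, 1.43]
wrist_force: [0.8, -0.5, 0.2]
finger_gap: 61.8
finger_force: 0.0
```

Request:
jog_arm(
  series=[
    [0, 0.1, 0, 0, 0, 0, 0.34],
    [0, 0.188, 0, 0, 0, 0, 0.34],
    [0, 0.188, 0, 0, 0, 0, 0.34],
    [0, 0.188, 0, 0, 0, 0, 0.34],
  ],
)

```text
clock: 9.53
eef_pos: [510.0, 6.1, 161.0]
eef_rot: [3.142, 0.0, 1.428]
wrist_force: [-0.1, 0.7, 1.3]
finger_gap: 62.0
finger_force: 0.0
```

```bash
python3 -c "
from h import *
c=wrist('w2')
for X in((510,6.5,98),(517,96,149),(530.5,-256,99)): print(X,proj(c,X).round(0))"
```

```text
9.5333 [510.    6.1 161. ] [3.1416e+00 1.0000e-04 1.4284e+00] cam at [519.  72. 356.]
(510, 6.5, 98) [316. 239.]
(517, 96, 149) [306. 104.]
(530.5, -256, 99) [379. 513.]
```

View pics/w2.png

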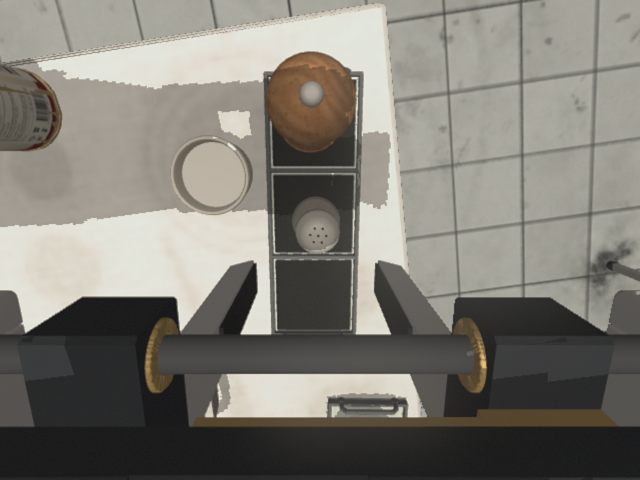

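The shaker cap is near (317,233), the mill knob at (312,94) and the head circle centre at about (310,102).

```bash
python3 -c "
from h import *
c=np.load('w2.npz')
for n,p,z in(('cap',(317.5,232),86),('dome',(318,236),97),('head',(310,102),149),('knob',(312,94),176)): print(n,ray(c,p,z).round(1))"
```

```text
cap [511.5   8.6  86. ]
dome [511.8   8.1  97. ]
head [519.4  96.5 149. ]
knob [520.8  96.8 176. ]
```

Request:
jog_arm(
  series=[
    [0.01, 0.012, -0.15, 0, 0, 0, 0.34],
    [0.01, 0.012, -0.35, 0, 0, 0, 0.34],
    [0.01, 0.012, -0.55, 0, 0, 0, 0.34],
    [0.01, 0.012, -0.75, 0, 0, 0, 0.34],
    [0.01, 0.012, -0.9, 0, 0, 0, 0.34],
    [0.01, 0.012, -0.967, 0, 0, 0, 0.34],
    [0.01, 0.012, -0.967, 0, 0, 0, 0.34],
    [0.01, 0.012, -0.967, 0, 0, 0, 0.34],
  ],
)

```text
clock: 10.25
eef_pos: [511.4, 7.4, 45.5]
eef_rot: [3.141, -0.0, 1.428]
wrist_force: [-0.3, -0.4, 0.8]
finger_gap: 62.1
finger_force: 0.0
```

Request:
jog_arm(
  series=[
    [0, 0, 0, 0, 0, 0, 0.4],
    [0, 0, 0, 0, 0, 0, 0.45],
    [0, 0, 0, 0, 0, 0, 0.5],
    [0, 0, 0, 0, 0, 0, 0.55],
    [0, 0, 0, 0, 0, 0, 0.6],
    [0, 0, 0, 0, 0, 0, 0.65],
    [0, 0, 0, 0, 0, 0, 0.65],
    [0, 0, 0, 0, 0, 0, 0.65],
  ],
  grip_force=15,
)

```text
clock: 10.92
eef_pos: [511.2, 7.9, 45.1]
eef_rot: [3.141, -0.0, 1.428]
wrist_force: [0.4, 0.2, 1.6]
finger_gap: 34.2
finger_force: 14.9
```

Gap is 34 mm, less than 44; I check with a small lift and a side view.

Request:
jog_arm(
  series=[
    [0, 0, 0.03, 0, 0, 0, 0.68],
    [0, 0, 0.07, 0, 0, 0, 0.68],
    [0, 0, 0.1, 0, 0, 0, 0.68],
    [0, 0, 0.1, 0, 0, 0, 0.68],
    [0, 0, 0.1, 0, 0, 0, 0.68],
  ],
)

```text
clock: 11.33
eef_pos: [511.1, 7.9, 57.2]
eef_rot: [3.141, -0.0, 1.428]
wrist_force: [0.1, 0.2, -0.5]
finger_gap: 34.3
finger_force: 14.8
```

```bash
python3 - <<'E'
from h import *
from cell import manip
c=manip.camera("side")
cv2.imwrite("pics/side2.png",cv2.resize(c["frame"][110:270,270:430],None,fx=3,fy=3,interpolation=cv2.INTER_CUBIC)[:,:,::-1])
for X in((511,8,20),(511,8,110)): print((proj(c,X)-[270,110])*3)
E
```

```text
[200.21926482 315.81662982]
[200.99247998 205.46771389]
```

View pics/side2.png

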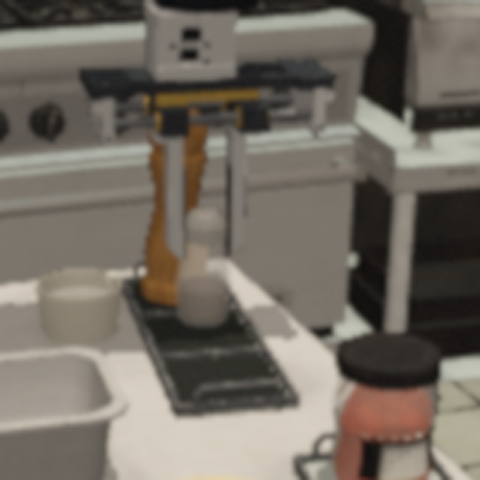

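The shaker hangs upright (about 205,270; it has a waist, hence 34 mm), and the jar stands upright in its compartment. I carry on over the jar.

Request:
jog_arm(
  series=[
    [0, 0, 0.08, 0, 0, 0, 0.68],
    [0, 0, 0.22, 0, 0, 0, 0.68],
    [0, 0, 0.38, 0, 0, 0, 0.68],
    [0, 0, 0.54, 0, 0, 0, 0.68],
    [0, 0, 0.68, 0, 0, 0, 0.68],
    [0, 0, 0.78, 0, 0, 0, 0.68],
    [0, 0, 0.8, 0, 0, 0, 0.68],
    [0, 0, 0.8, 0, 0, 0, 0.68],
  ],
)

```text
clock: 12.05
eef_pos: [511.2, 7.9, 153.8]
eef_rot: [3.14, -0.0, 1.428]
wrist_force: [0.5, 0.2, -0.8]
finger_gap: 34.1
finger_force: 14.8
```

Request:
jog_arm(
  series=[
    [0, -0.05, 0, 0, 0, 0, 0.68],
    [0, -0.15, 0, 0, 0, 0, 0.68],
    [0.01, -0.29, 0, 0, 0, 0, 0.68],
    [0.01, -0.43, 0, 0, 0, 0, 0.68],
    [0.02, -0.57, 0, 0, 0, 0, 0.68],
    [0.02, -0.71, 0, 0, 0, 0, 0.68],
    [0.02, -0.85, 0, 0, 0, 0, 0.68],
    [0.02, -0.98, 0, 0, 0, 0, 0.68],
  ],
)

```text
clock: 12.72
eef_pos: [512.8, -111.6, 152.1]
eef_rot: [-3.14, -0.0, 1.428]
wrist_force: [0.4, -0.5, -1.9]
finger_gap: 34.0
finger_force: 14.8
```

Request:
jog_arm(
  series=[
    [0, -0.13, 0, 0, 0, 0, 0.68],
    [0, -0.26, 0, 0, 0, 0, 0.68],
    [0.01, -0.39, 0, 0, 0, 0, 0.68],
    [0.01, -0.52, 0, 0, 0, 0, 0.68],
    [0.02, -0.65, 0, 0, 0, 0, 0.68],
    [0.02, -0.77, 0, 0, 0, 0, 0.68],
    [0.02, -0.89, 0, 0, 0, 0, 0.68],
    [0.02, -1, 0, 0, 0, 0, 0.68],
  ],
)

```text
clock: 13.38
eef_pos: [515.4, -231.3, 152.5]
eef_rot: [-3.141, -0.0, 1.428]
wrist_force: [-0.1, 1.0, -1.4]
finger_gap: 34.3
finger_force: 14.8
```

Request:
jog_arm(
  series=[
    [0, -0.13, 0, 0, 0, -0.008, 0.68],
    [0, -0.27, 0, 0, 0, -0.008, 0.68],
    [0.01, -0.42, 0, 0, 0, -0.008, 0.68],
    [0.013, -0.57, 0, 0, 0, -0.008, 0.68],
    [0.013, -0.71, 0, 0, 0, -0.008, 0.68],
    [0.013, -0.83, 0, 0, 0, -0.008, 0.68],
    [0.013, -0.91, 0, 0, 0, -0.008, 0.68],
    [0.013, -0.929, 0, 0, 0, -0.008, 0.68],
  ],
)

```text
clock: 14.05
eef_pos: [517.0, -342.7, 152.6]
eef_rot: [-3.141, -0.0, 1.414]
wrist_force: [0.4, 0.1, -1.3]
finger_gap: 34.0
finger_force: 14.8
```

Request:
jog_arm(
  series=[
    [0, 0, -0.06, 0, 0, 0, 0.68],
    [0, 0, -0.2, 0, 0, 0, 0.68],
    [0, 0, -0.37, 0, 0, 0, 0.68],
    [0, 0, -0.54, 0, 0, 0, 0.68],
    [0, 0, -0.69, 0, 0, 0, 0.68],
    [0, 0, -0.81, 0, 0, 0, 0.68],
    [0, 0, -0.88, 0, 0, 0, 0.68],
    [0, 0, -0.9, 0, 0, 0, 0.68],
  ],
)

```text
clock: 14.72
eef_pos: [516.9, -340.1, 43.3]
eef_rot: [-3.139, -0.001, 1.416]
wrist_force: [0.1, -0.7, -1.4]
finger_gap: 34.0
finger_force: 14.8
```

Request:
jog_arm(
  series=[
    [0, 0, -0.005, 0, 0, 0, 0.68],
    [0, 0, -0.01, 0, 0, 0, 0.68],
    [0, 0, -0.015, 0, 0, 0, 0.68],
    [0, 0, -0.02, 0, 0, 0, 0.68],
    [0, 0, -0.025, 0, 0, 0, 0.68],
    [0, 0, -0.025, 0, 0, 0, 0.68],
    [0, 0, -0.025, 0, 0, 0, 0.68],
  ],
)

```text
clock: 15.3
eef_pos: [517.5, -341.2, 42.2]
eef_rot: [3.141, 0.0, 1.416]
wrist_force: [0.6, -0.4, -0.7]
finger_gap: 34.6
finger_force: 14.8
```

Request:
jog_arm(
  series=[
    [0, 0, -0.005, 0, 0, 0, 0.68],
    [0, 0, -0.01, 0, 0, 0, 0.68],
    [0, 0, -0.01, 0, 0, 0, 0.68],
    [0, 0, -0.01, 0, 0, 0, 0.68],
  ],
)

```text
clock: 15.63
eef_pos: [517.7, -341.6, 42.1]
eef_rot: [3.14, 0.001, 1.416]
wrist_force: [-2.0, 0.5, 8.8]
finger_gap: 33.8
finger_force: 15.5
```

Request:
jog_arm(
  series=[
    [0, 0, 0.005, 0, 0, 0, 0.62],
    [0, 0, 0.005, 0, 0, 0, 0.58],
    [0, 0, 0.005, 0, 0, 0, 0.52],
    [0, 0, 0.005, 0, 0, 0, 0.44],
    [0, 0, 0.005, 0, 0, 0, 0.36],
    [0, 0, 0.005, 0, 0, 0, 0.28],
    [0, 0, 0.005, 0, 0, 0, 0.28],
    [0, 0, 0.005, 0, 0, 0, 0.28],
  ],
)

```text
clock: 16.3
eef_pos: [517.3, -341.2, 41.3]
eef_rot: [-3.142, -0.0, 1.416]
wrist_force: [0.2, 0.3, -0.2]
finger_gap: 67.4
finger_force: 0.0
```

Request:
jog_arm(
  series=[
    [0, 0, 0.1, 0, 0, 0, 0.28],
    [0, 0, 0.25, 0, 0, 0, 0.28],
    [0, 0, 0.4, 0, 0, 0, 0.28],
    [0, 0, 0.6, 0, 0, 0, 0.28],
    [0, 0, 0.8, 0, 0, 0, 0.28],
    [0, 0, 1, 0, 0, 0, 0.28],
  ],
)

```text
clock: 16.8
eef_pos: [517.3, -341.1, 163.6]
eef_rot: [3.141, 0.0, 1.416]
wrist_force: [-0.7, 0.0, 0.3]
finger_gap: 67.5
finger_force: 0.0
```

Request:
jog_arm(
  series=[
    [0, 0, 0.25, 0, 0, 0, 0.28],
    [0, 0, 0.5, 0, 0, 0, 0.28],
    [0, 0.2, 0.7, 0, 0, 0, 0.28],
    [0, 0.5, 0.7, 0, 0, 0, 0.28],
    [0, 0.8, 0.7, 0, 0, 0, 0.28],
    [0, 1, 0.7, 0, 0, 0, 0.28],
  ],
)

```text
clock: 17.3
eef_pos: [517.1, -218.8, 246.9]
eef_rot: [3.14, 0.0, 1.416]
wrist_force: [-0.2, 0.7, 0.3]
finger_gap: 67.3
finger_force: 0.0
```

Request:
jog_arm(
  series=[
    [0, 0.25, 0, 0, 0, 0.008, 0.28],
    [0, 0.5, 0, 0, 0, 0.008, 0.28],
    [0, 0.75, 0, 0, 0, 0.008, 0.28],
    [0, 1, 0, 0, 0, 0.008, 0.28],
  ],
)

```text
clock: 17.63
eef_pos: [517.0, -99.8, 246.5]
eef_rot: [3.141, 0.0, 1.428]
wrist_force: [0.9, 0.0, 1.0]
finger_gap: 67.7
finger_force: 0.0
```

Request:
jog_arm(
  series=[
    [0, 0.25, 0, 0, 0, 0, 0.28],
    [0, 0.5, 0, 0, 0, 0, 0.28],
    [0, 0.75, 0, 0, 0, 0, 0.28],
    [0, 1, 0, 0, 0, 0, 0.28],
    [0, 1, 0, 0, 0, 0, 0.28],
    [0, 1, 0, 0, 0, 0, 0.28],
  ],
)

```text
clock: 18.13
eef_pos: [517.3, 19.9, 246.3]
eef_rot: [3.141, -0.0, 1.431]
wrist_force: [1.2, -0.0, -0.3]
finger_gap: 67.9
finger_force: 0.0
```

```bash
python3 -c "
from h import *
c=wrist('w3')
for X in((519,96,149),(520,97,178)): print(X,proj(c,X).round(0))
t=__import__('cell').manip.camera('top'); np.savez('top2.npz',**t)
im=c['frame'][60:360,200:500]; im2=t['frame'][150:300,320:470]; im=np.hstack([cv2.resize(im,(400,400)),cv2.resize(im2,(400,400),interpolation=cv2.INTER_CUBIC)])
cv2.imwrite('pics/w3c.png',im[:,:,::-1])"
```

```text
18.1333 [517.3  19.9 246.3] [ 3.1406 -0.      1.4306] cam at [526.  86. 442.]
(519, 96, 149) [305. 136.]
(520, 97, 178) [305. 133.]
```

View pics/w3c.png

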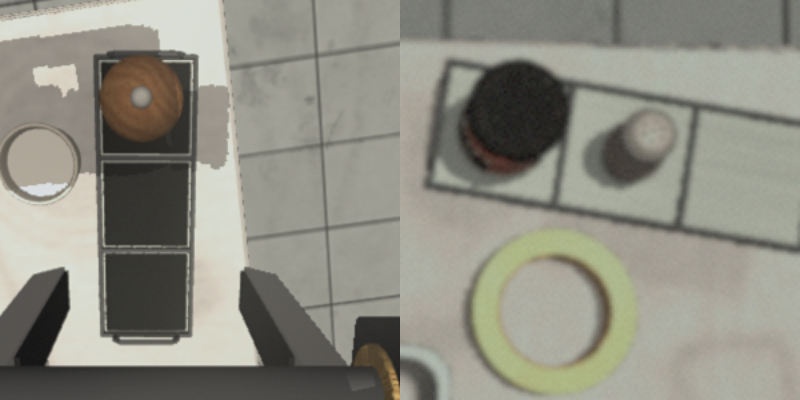

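The knob is at crop (141,98), i.e. (306,133), matching (520,97). Jar and shaker stand centred in their compartments.

Request:
jog_arm(
  series=[
    [0.02, 0.2, 0, 0, 0, 0, 0.28],
    [0.02, 0.4, 0, 0, 0, 0, 0.28],
    [0.02, 0.6, 0, 0, 0, 0, 0.28],
    [0.02, 0.652, 0, 0, 0, 0, 0.28],
    [0.02, 0.652, 0, 0, 0, 0, 0.28],
    [0.02, 0.652, 0, 0, 0, 0, 0.28],
  ],
)

```text
clock: 18.73
eef_pos: [519.8, 96.0, 245.4]
eef_rot: [-3.141, 0.0, 1.428]
wrist_force: [1.1, -0.1, 0.6]
finger_gap: 67.7
finger_force: 0.0
```

Request:
jog_arm(
  series=[
    [0, 0, -0.12, 0, 0, 0, 0.28],
    [0, 0, -0.3, 0, 0, 0, 0.28],
    [0, 0, -0.5, 0, 0, 0, 0.28],
    [0, 0, -0.7, 0, 0, 0, 0.28],
    [0, 0, -0.84, 0, 0, 0, 0.28],
    [0, 0, -0.895, 0, 0, 0, 0.28],
    [0, 0, -0.895, 0, 0, 0, 0.28],
    [0, 0, -0.895, 0, 0, 0, 0.28],
  ],
)

```text
clock: 19.4
eef_pos: [520.2, 96.3, 138.8]
eef_rot: [3.141, -0.0, 1.427]
wrist_force: [0.6, 0.1, 0.6]
finger_gap: 67.6
finger_force: 0.0
```

Request:
jog_arm(
  series=[
    [0, 0, 0, 0, 0, 0, 0.34],
    [0, 0, 0, 0, 0, 0, 0.38],
    [0, 0, 0, 0, 0, 0, 0.42],
    [0, 0, 0, 0, 0, 0, 0.46],
    [0, 0, 0, 0, 0, 0, 0.5],
    [0, 0, 0, 0, 0, 0, 0.54],
    [0, 0, 0, 0, 0, 0, 0.58],
    [0, 0, 0, 0, 0, 0, 0.58],
  ],
  grip_force=25,
)

```text
clock: 20.07
eef_pos: [519.7, 97.1, 137.9]
eef_rot: [-3.141, 0.0, 1.428]
wrist_force: [0.1, 0.3, -1.6]
finger_gap: 40.8
finger_force: 20.8
```

Request:
jog_arm(
  series=[
    [0, 0, 0, 0, 0, 0, 0.58],
    [0, 0, 0, 0, 0, 0, 0.58],
    [0, 0, 0, 0, 0, 0, 0.58],
  ],
)

```text
clock: 20.32
eef_pos: [519.7, 97.1, 137.8]
eef_rot: [-3.141, 0.0, 1.428]
wrist_force: [-0.0, -0.4, -1.0]
finger_gap: 40.4
finger_force: 20.7
```

```bash
python3 - <<'E'
from h import *
from cell import manip
c=manip.camera("side")
a=cv2.resize(c["frame"][90:230,270:400],None,fx=4,fy=4,interpolation=cv2.INTER_CUBIC)
w=wrist("w4")["frame"][140:420,180:460]
cv2.imwrite("pics/side3.png",np.hstack([a[:400],cv2.resize(w,(280,400))])[:,:,::-1])
for z in(8,131,149,167,178): print(((proj(c,(520,97,z))-[270,90])*4).round(), proj(np.load("w4.npz"),(520,97,z)).round())
E
```

```text
20.3667 [519.7  97.1 137.9] [-3.1414e+00  1.0000e-04  1.4283e+00] cam at [529. 163. 333.]
[232. 467.] [316. 221.]
[232. 277.] [317. 263.]
[231. 248.] [317. 273.]
[231. 218.] [317. 286.]
[231. 200.] [317. 295.]
```

View pics/side3.png

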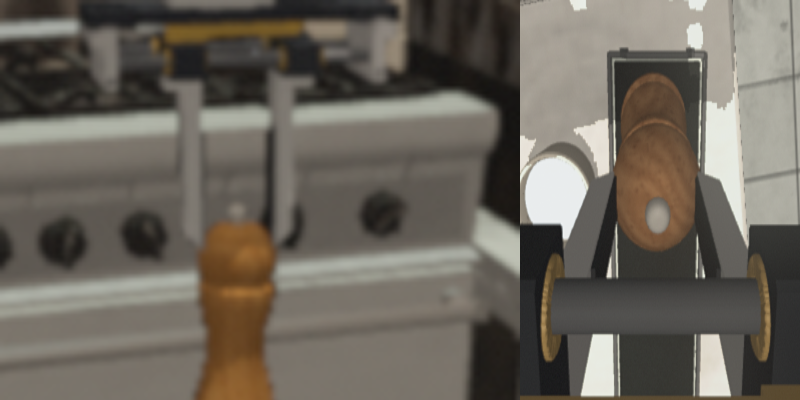

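The side view shows the fingertips at crop row ~243, only touching the upper part of the head (rows 222–285); the 40 mm gap (head is 49 mm) says the same. I reopen, go 18 mm lower and regrip.

Request:
jog_arm(
  series=[
    [0, 0, 0, 0, 0, 0, 0.54],
    [0, 0, 0, 0, 0, 0, 0.48],
    [0, 0, 0, 0, 0, 0, 0.4],
    [0, 0, 0, 0, 0, 0, 0.3],
    [0, 0, 0, 0, 0, 0, 0.26],
    [0, 0, 0, 0, 0, 0, 0.26],
  ],
)

```text
clock: 20.92
eef_pos: [519.8, 97.1, 138.0]
eef_rot: [-3.142, -0.0, 1.428]
wrist_force: [-0.8, -0.1, 0.3]
finger_gap: 68.9
finger_force: 0.0
```

Request:
jog_arm(
  series=[
    [0, 0, -0.03, 0, 0, 0, 0.26],
    [0, 0, -0.06, 0, 0, 0, 0.26],
    [0, 0, -0.1, 0, 0, 0, 0.26],
    [0, 0, -0.13, 0, 0, 0, 0.26],
    [0, 0, -0.15, 0, 0, 0, 0.26],
    [0, 0, -0.15, 0, 0, 0, 0.26],
  ],
)

```text
clock: 21.42
eef_pos: [519.4, 97.0, 119.2]
eef_rot: [-3.141, 0.0, 1.428]
wrist_force: [-0.5, 0.5, 0.4]
finger_gap: 69.4
finger_force: 0.0
```

Request:
jog_arm(
  series=[
    [0, 0, 0, 0, 0, 0, 0.34],
    [0, 0, 0, 0, 0, 0, 0.38],
    [0, 0, 0, 0, 0, 0, 0.42],
    [0, 0, 0, 0, 0, 0, 0.46],
    [0, 0, 0, 0, 0, 0, 0.5],
    [0, 0, 0, 0, 0, 0, 0.54],
    [0, 0, 0, 0, 0, 0, 0.58],
    [0, 0, 0, 0, 0, 0, 0.58],
  ],
  grip_force=25,
)

```text
clock: 22.08
eef_pos: [519.9, 97.1, 120.1]
eef_rot: [3.141, -0.0, 1.428]
wrist_force: [-0.5, -0.4, 1.7]
finger_gap: 47.6
finger_force: 25.0
```

Request:
jog_arm(
  series=[
    [0, 0, 0.02, 0, 0, 0, 0.58],
    [0, 0, 0.05, 0, 0, 0, 0.58],
    [0, 0, 0.08, 0, 0, 0, 0.58],
    [0, 0, 0.1, 0, 0, 0, 0.58],
    [0, 0, 0.1, 0, 0, 0, 0.58],
    [0, 0, 0.1, 0, 0, 0, 0.58],
  ],
)

```text
clock: 22.58
eef_pos: [519.8, 97.1, 132.1]
eef_rot: [3.141, -0.0, 1.428]
wrist_force: [-0.4, 0.6, -1.3]
finger_gap: 47.9
finger_force: 25.0
```

```bash
python3 - <<'E'
from h import *
from cell import manip
c=manip.camera("side")
a=cv2.resize(c["frame"][110:230,260:400],None,fx=4,fy=4,interpolation=cv2.INTER_CUBIC)
cv2.imwrite("pics/side4.png",a[:,:,::-1])
for z in(20,132,154,190): print(((proj(c,(520,97,z))-[260,110])*4).round())
E
```

```text
[272. 369.]
[272. 195.]
[271. 160.]
[271.  99.]
```

View pics/side4.png

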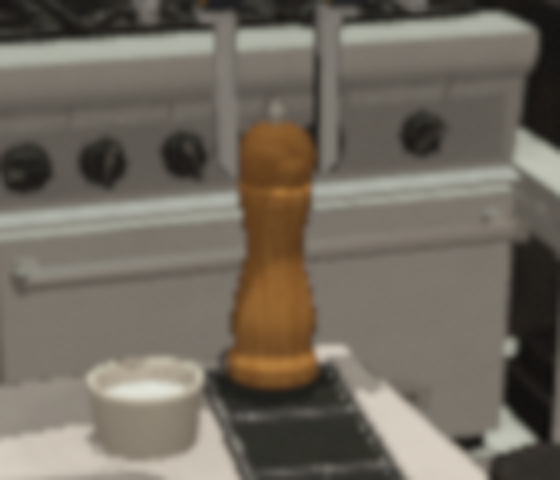

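The mill hangs upright, foot clear of the mat, with the pads around the head's equator. Lift over the jar and carry across.

Request:
jog_arm(
  series=[
    [0, 0, 0.06, 0, 0, 0, 0.58],
    [0, 0, 0.18, 0, 0, 0, 0.58],
    [0, 0, 0.33, 0, 0, 0, 0.58],
    [0, 0, 0.49, 0, 0, 0, 0.58],
    [0, 0, 0.64, 0, 0, 0, 0.58],
    [0, 0, 0.76, 0, 0, 0, 0.58],
    [0, 0, 0.83, 0, 0, 0, 0.58],
    [0, 0, 0.85, 0, 0, 0, 0.58],
  ],
)

```text
clock: 23.3
eef_pos: [520.1, 97.1, 235.5]
eef_rot: [3.14, -0.001, 1.428]
wrist_force: [0.5, 0.0, -1.9]
finger_gap: 47.2
finger_force: 25.0
```

Request:
jog_arm(
  series=[
    [0, -0.02, 0, 0, 0, 0, 0.58],
    [0, -0.06, 0, 0, 0, 0, 0.58],
    [0, -0.12, 0, 0, 0, 0, 0.58],
    [0, -0.2, 0, 0, 0, 0, 0.58],
    [0, -0.3, 0, 0, 0, 0, 0.58],
    [0, -0.42, 0, 0, 0, 0, 0.58],
    [0, -0.54, 0, 0, 0, 0, 0.58],
    [0, -0.66, 0, 0, 0, 0, 0.58],
  ],
)

```text
clock: 23.97
eef_pos: [519.6, 16.2, 233.7]
eef_rot: [-3.141, 0.0, 1.428]
wrist_force: [-0.5, -0.8, -2.3]
finger_gap: 47.6
finger_force: 25.0
```

Request:
jog_arm(
  series=[
    [0, -0.12, 0, 0, 0, 0, 0.58],
    [0, -0.24, 0, 0, 0, 0, 0.58],
    [0, -0.36, 0, 0, 0, 0, 0.58],
    [0, -0.48, 0, 0, 0, 0, 0.58],
    [0, -0.6, 0, 0, 0, 0, 0.58],
    [0, -0.72, 0, 0, 0, 0, 0.58],
    [0, -0.84, 0, 0, 0, 0, 0.58],
    [0, -0.96, 0, 0, 0, 0, 0.58],
  ],
)

```text
clock: 24.63
eef_pos: [519.3, -99.1, 233.7]
eef_rot: [-3.141, 0.0, 1.428]
wrist_force: [0.3, 0.3, -1.2]
finger_gap: 47.5
finger_force: 25.0
```

Request:
jog_arm(
  series=[
    [0, -0.12, 0, 0, 0, 0, 0.58],
    [0, -0.24, 0, 0, 0, 0, 0.58],
    [0, -0.36, 0, 0, 0, 0, 0.58],
    [0, -0.48, 0, 0, 0, 0, 0.58],
    [0, -0.6, 0, 0, 0, 0, 0.58],
    [0, -0.72, 0, 0, 0, 0, 0.58],
    [0, -0.84, 0, 0, 0, 0, 0.58],
    [0, -0.96, 0, 0, 0, 0, 0.58],
  ],
)

```text
clock: 25.3
eef_pos: [519.6, -214.1, 233.9]
eef_rot: [-3.142, -0.0, 1.428]
wrist_force: [-0.4, -0.2, -1.5]
finger_gap: 47.7
finger_force: 25.0
```

Request:
jog_arm(
  series=[
    [-0.01, -0.12, 0, 0, 0, 0, 0.58],
    [-0.02, -0.24, 0, 0, 0, 0, 0.58],
    [-0.04, -0.36, 0, 0, 0, 0, 0.58],
    [-0.06, -0.48, 0, 0, 0, 0, 0.58],
    [-0.08, -0.6, 0, 0, 0, 0, 0.58],
    [-0.1, -0.72, 0, 0, 0, 0, 0.58],
    [-0.11, -0.84, 0, 0, 0, 0, 0.58],
    [-0.12, -0.96, 0, 0, 0, 0, 0.58],
  ],
)

```text
clock: 25.97
eef_pos: [505.1, -329.2, 234.0]
eef_rot: [3.142, 0.0, 1.428]
wrist_force: [-0.0, -0.1, -1.3]
finger_gap: 48.0
finger_force: 25.0
```

Request:
jog_arm(
  series=[
    [-0.01, -0.12, 0, 0, 0, 0, 0.58],
    [-0.011, -0.24, 0, 0, 0, 0, 0.58],
    [-0.011, -0.36, 0, 0, 0, -0.004, 0.58],
    [-0.011, -0.48, 0, 0, 0, -0.004, 0.58],
    [-0.011, -0.6, 0, 0, 0, -0.008, 0.58],
    [-0.011, -0.7, 0, 0, 0, -0.008, 0.58],
    [-0.011, -0.77, 0, 0, 0, -0.008, 0.58],
    [-0.011, -0.81, 0, 0, 0, -0.008, 0.58],
  ],
)

```text
clock: 26.63
eef_pos: [503.8, -426.2, 233.6]
eef_rot: [-3.141, -0.0, 1.415]
wrist_force: [-0.5, 1.1, -0.7]
finger_gap: 47.7
finger_force: 25.0
```

Request:
jog_arm(
  series=[
    [0, -0.01, 0, 0, 0, 0, 0.58],
    [0, -0.01, 0, 0, 0, 0, 0.58],
    [0, -0.01, 0, 0, 0, 0, 0.58],
  ],
)

```text
clock: 26.88
eef_pos: [504.2, -425.7, 234.0]
eef_rot: [3.142, -0.0, 1.416]
wrist_force: [0.6, 0.3, -1.2]
finger_gap: 47.5
finger_force: 25.0
```

```bash
python3 - <<'E'
from h import *
w=wrist("w5"); o=np.load("w4.npz")
# knob: bright grey disc near (317,290); compare with before the pick, shift of camera vs tool is zero
for n,c in(("before",o),("now",w)):
    f=c["frame"]; hsv=cv2.cvtColor(f,cv2.COLOR_RGB2HSV); m=((hsv[...,1]<60)&(hsv[...,2]>90)).astype(np.uint8); m[:240]=0;m[325:]=0;m[:,:285]=0;m[:,350:]=0
    k,l,s,ce=cv2.connectedComponentsWithStats(m); print(n,[(s[i,4],ce[i].round(1)) for i in range(1,k) if s[i,4]>40])
E
```

```text
26.8833 [ 504.2 -425.7  234. ] [ 3.1416e+00 -1.0000e-04  1.4161e+00] cam at [ 514. -360.  429.]
before [(np.int32(488), array([317.2, 290.2]))]
now [(np.int32(616), array([316.3, 304.9])), (np.int32(42), array([346.1, 321.7]))]
```

The knob's place in the hand fits an unswung mill. I lower it.

Request:
jog_arm(
  series=[
    [0, 0, -0.04, 0, 0, 0, 0.58],
    [0, 0, -0.14, 0, 0, 0, 0.58],
    [0, 0, -0.28, 0, 0, 0, 0.58],
    [0, 0, -0.44, 0, 0, 0, 0.58],
    [0, 0, -0.6, 0, 0, 0, 0.58],
    [0, 0, -0.74, 0, 0, 0, 0.58],
    [0, 0, -0.84, 0, 0, 0, 0.58],
    [0, 0, -0.88, 0, 0, 0, 0.58],
  ],
)

```text
clock: 27.6
eef_pos: [503.4, -425.3, 125.6]
eef_rot: [-3.139, -0.002, 1.416]
wrist_force: [-0.5, -0.5, -0.9]
finger_gap: 47.7
finger_force: 25.0
```

Request:
jog_arm(
  series=[
    [0, 0, -0.02, 0, 0, 0, 0.58],
    [0, 0, -0.04, 0, 0, 0, 0.58],
    [0, 0, -0.055, 0, 0, 0, 0.58],
    [0, 0, -0.07, 0, 0, 0, 0.58],
    [0, 0, -0.08, 0, 0, 0, 0.58],
    [0, 0, -0.085, 0, 0, 0, 0.58],
    [0, 0, -0.09, 0, 0, 0, 0.58],
    [0, 0, -0.09, 0, 0, 0, 0.58],
  ],
)

```text
clock: 28.27
eef_pos: [504.0, -426.2, 117.6]
eef_rot: [3.142, 0.0, 1.416]
wrist_force: [0.1, 0.7, -1.6]
finger_gap: 47.9
finger_force: 25.0
```

Request:
jog_arm(
  series=[
    [0, 0, -0.003, 0, 0, 0, 0.58],
    [0, 0, -0.006, 0, 0, 0, 0.58],
    [0, 0, -0.008, 0, 0, 0, 0.58],
    [0, 0, -0.008, 0, 0, 0, 0.58],
    [0, 0, -0.008, 0, 0, 0, 0.58],
  ],
)

```text
clock: 28.68
eef_pos: [504.1, -426.3, 117.1]
eef_rot: [3.141, 0.001, 1.416]
wrist_force: [-0.6, -0.0, 4.1]
finger_gap: 47.6
finger_force: 25.0
```

Contact. Let go slowly and rise clear.

Request:
jog_arm(
  series=[
    [0, 0, 0.002, 0, 0, 0, 0.48],
    [0, 0, 0.002, 0, 0, 0, 0.45],
    [0, 0, 0.002, 0, 0, 0, 0.41],
    [0, 0, 0.002, 0, 0, 0, 0.36],
    [0, 0, 0.002, 0, 0, 0, 0.3],
    [0, 0, 0.002, 0, 0, 0, 0.26],
    [0, 0, 0.002, 0, 0, 0, 0.26],
    [0, 0, 0.002, 0, 0, 0, 0.26],
  ],
)

```text
clock: 29.35
eef_pos: [504.0, -426.1, 116.8]
eef_rot: [-3.142, -0.0, 1.416]
wrist_force: [0.0, -0.5, 0.8]
finger_gap: 69.6
finger_force: 0.0
```

Request:
jog_arm(
  series=[
    [0, 0, 0.05, 0, 0, 0, 0.26],
    [0, 0, 0.15, 0, 0, 0, 0.26],
    [0, 0, 0.3, 0, 0, 0, 0.26],
    [0, 0, 0.5, 0, 0, 0, 0.26],
    [0, 0, 0.75, 0, 0, 0, 0.26],
    [0, 0, 1, 0, 0, 0, 0.26],
    [0, 0, 1, 0, 0, 0, 0.26],
  ],
)

```text
clock: 29.93
eef_pos: [505.2, -427.2, 245.1]
eef_rot: [3.133, 0.006, 1.416]
wrist_force: [0.4, -0.2, 1.5]
finger_gap: 69.8
finger_force: 0.0
```

Request:
jog_arm(
  series=[
    [-0.1, 0.3, 0.1, 0, 0, 0, 0.26],
    [-0.3, 0.6, 0.2, 0, 0, 0, 0.26],
    [-0.6, 0.9, 0.2, 0, 0, 0, 0.26],
    [-0.9, 1, 0.2, 0, 0, 0, 0.26],
    [-1, 1, 0.2, 0, 0, 0, 0.26],
  ],
)

```text
clock: 30.35
eef_pos: [381.7, -303.5, 262.1]
eef_rot: [3.14, 0.001, 1.417]
wrist_force: [0.6, 0.3, 0.6]
finger_gap: 69.6
finger_force: 0.0
```

Request:
jog_arm(
  series=[
    [0, 0.3, 0, 0, 0, 0, 0.26],
    [0, 0.6, 0, 0, 0, 0, 0.26],
    [0, 0.9, 0, 0, 0, 0, 0.26],
    [0, 1, 0, 0, 0, 0, 0.26],
  ],
)

```text
clock: 30.68
eef_pos: [383.7, -183.2, 262.0]
eef_rot: [3.14, 0.0, 1.417]
wrist_force: [-1.0, 0.5, 1.3]
finger_gap: 69.5
finger_force: 0.0
```

Request:
jog_arm(
  series=[
    [0, 0.3, 0, 0, 0, 0, 0.26],
    [0, 0.6, 0, 0, 0, 0, 0.26],
    [0, 0.9, 0, 0, 0, 0, 0.26],
    [0, 1, 0, 0, 0, 0, 0.26],
    [0, 1, 0, 0, 0, 0, 0.26],
  ],
)

```text
clock: 31.1
eef_pos: [384.2, -64.3, 261.7]
eef_rot: [3.14, 0.0, 1.419]
wrist_force: [0.1, -0.0, -0.7]
finger_gap: 69.8
finger_force: 0.0
```

```bash
python3 - <<'E'
from h import *
from cell import manip
t=manip.camera("top");s=manip.camera("side"); np.savez("top3.npz",**t)
a=cv2.resize(t["frame"][150:310,110:490],None,fx=1.5,fy=1.5); b=cv2.resize(s["frame"][170:360,330:530],None,fx=1.5,fy=1.5)
o=np.zeros((540,600,3),np.uint8); o[:240,:570]=a; o[245:530,:300]=b; cv2.imwrite("pics/end.png",o[:,:,::-1])
for X in((504,-426,5),(504,-426,146),(504,-426,174),(517,-341,90),(531,-256,98)): print(X,((proj(t,X)-[110,150])*1.5).round(),((proj(s,X)-[330,170])*1.5+[0,245]).round())
E
```

```text
(504, -426, 5) [511.  99.] [152. 482.]
(504, -426, 146) [551.  79.] [167. 356.]
(504, -426, 174) [561.  74.] [170. 328.]
(517, -341, 90) [457.  75.] [128. 369.]
(531, -256, 98) [381.  59.] [103. 330.]
```

View pics/end.png

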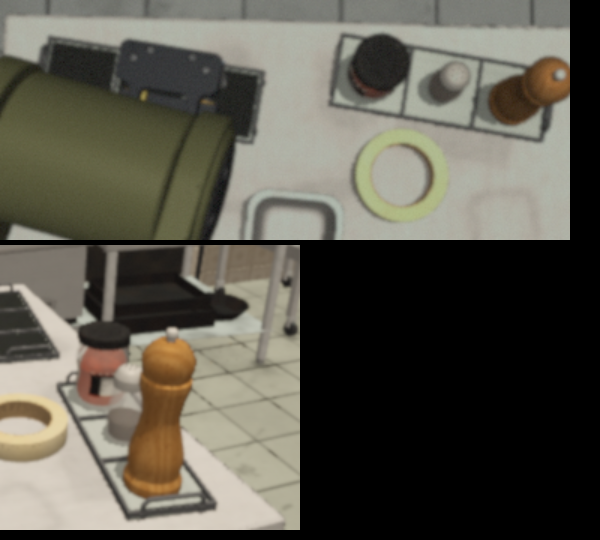

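The jar (381,62), shaker (456,75) and mill (knob 559,74) all stand upright at their predicted pixels, and the tape has not moved. I hand the job in.

```bash
python3 -c "
from cell import manip
print(manip.sign_off())"
```

```text
the job is handed in; nothing more can be done
None
```

I moved all three seasonings to the empty rack in reverse order (jar left, shaker middle, mill right), and the job is handed in at about 31 s; the last pictures showed them upright in their compartments, but the sign-off returned no verdict.

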